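# Set a block up against the folded-down stop and clamp it

## Robot

A 7-joint arm with a two-finger parallel gripper is mounted at the origin on the work surface. World frame = base frame: x ahead of the robot, y to its left, z up, the work surface at z = 0. Lengths are in m, angles in rad, forces in N, time in s.
With the tool pointing down it reaches from about 0.4 to 0.85 m from the base axis. Payload 4.5 kg.
Tool frame: the origin (TCP) lies at the very end of the fingers, on their centre line; the grasp point (between the pads) lies 19 mm behind it (tcp_to_grasp is the z of the grasp point in the tool frame, in m); z points along the fingers, y is the line along which they close (so a half turn about z gives the same grasp; the last joint's range is limited). The gripper opens to 88 mm and grips with 3 to 60 N. Pads are 18 mm wide; open, the fingers measure 123 mm over their backs; the gripper's body (75 mm by 187 mm) begins 45 mm behind the grasp point.
Start: joints at [1.298, 0.689, -0.195, 1.565, 0.157, 0.902, -0.215], TCP at [0.189, -0.596, 0.239] pointing down, gripper open.
Joint ranges: [-3.01, 3.01], [-0.46, 2.08], [-1.47, 1.51], [0.13, 2.56], [-1, 4.14], [0.04, 2.09], [-2.66, 2.66]. Speed limits (rad/s): [2.57, 2.57, 3.14, 3.14, 3.14, 3.14, 3.14].

## Interface

Orientations are given as a unit quaternion [x, y, z, w].
In Python, from plant import * gives the robot as it stands. The module is installed in compiled form; this text tells all that it offers.
- The arm moves only by the shell command python3 -m jog 'ROWS' [OPENING] [FORCE]. ROWS is JSON, a list that holds one entry, the list of rows, each a list of 6 numbers: the shift along the tool's x, y, z in m, then the turn, a rotation vector about the tool's x, y, z in rad. In form: [[[dx, dy, dz, ax, ay, az], ...]]. A call has 1 to 12 rows; each row shifts and turns the commanded pose from where the row before left it, along the tool's axes as they then stand; what a row does not reach is not made up. A row lasts 1/8 s, in which the tool goes at most 62.5 mm and 10.7 degrees, less where a joint would pass 70% of its speed; a pose out of reach is approached as far as the arm can. A call with a gripper value outside its range is refused whole. OPENING is the finger opening in m, from 0 to 0.0881, set as the call begins (- or left out, the last holds). The fingers move at their own pace and stop on an object; FORCE is the grip in N (left out, the last holds). Time passes only in rows, so rows that do not move let the fingers close. It gives the time, the measured TCP pose, the force, the opening and the grip force at its end, in the units of the state.
- get_state(): the state, without advancing time (a new reading comes with each control period).
- snapshot(name): name is "scene" or "top" or "wrist"; returns a dict with "frame" (480x640x3 uint8, red, green, blue), "mtx" (3x3 intrinsics, pixels), "xyz" and "orientation" of the camera in the world; the wrist camera has in their place "mount" (4x4, takes a point from camera to tool coordinates, whose origin is the TCP and whose axes are the flange's). Camera axes: x right, y down, z forward; pixel columns grow to the right and rows downward; lengths in m; the calibration is good to about 2 mm. A picture is of the moment at which its call begins: read the wrist's pose just before it. There is no depth.
- finish_job(): hands the job in; it is judged then, once.
The state is a dict: "clock": time; "q": joint angles; "qd": joint speeds; "joint_torque": joint torques, N m; "tool_pos": TCP position; "eef_rot": TCP orientation; "contact_force": force on the tool from outside, world axes, zero at the start; "moment": the same for the moment, N m; "opening": opening from 0.0 (shut) to 1.0 (fully open); "finger_force": force on a finger pad.
Only numpy, scipy, OpenCV 4.12 (cv2) and the standard library are available. Lean on these libraries where they do the work, as an engineer would, in place of code of your own. Each camera call takes 0.05 s, during which the arm holds its last target. There are 200 camera calls.

## Task

Set the aluminium block up for drilling: keeping it flat on the plate, slide it flush against the fence and along to whichever of the two flip stops is folded down, and press it firmly and steadily for a moment, but without ramming, against that stop. Then swing over the clamp on that side and press its foot firmly and steadily down onto the block; leave the other clamp open and everything else on the bench where it is.

Things in the scene. Friction and masses are not known exactly. Their poses are not given: they have to be found in the camera images.
- fixture: Drilling fixture fixed to the bench: a steel plate 270 x 420 mm, 15 mm thick, with an aluminium fence 20 mm thick, 340 mm long (along y) and 25 mm high above the plate. Origin: on the bench under the middle of the fence's front face (the face toward the robot). x points from the robot through the fence, y along the fence to the left, z up; the plate reaches from x = -155 to 115 mm.
- block: Plain aluminium block with four small dark holes in its top, 60 mm (x) by 110 mm (y) by 35 mm high, about 0.6 kg, lying on the plate in front of the fence. Origin: centre of its underside. Against the fence its centre is at fixture x = -30 mm; against the stop its centre is 61 mm from the stop's origin along y.
- stop_down: The flip stop that is folded down: a 12 mm thick (along y) steel finger reaching 46 mm out from the fence towards the robot over the plate, its lower part 16 to 52 mm above the bench. Origin: on the bench under the fence's front face, in the middle of its thickness; axes as the fixture's. It sits 130 mm left or right of the fixture's middle.
- stop_up: The other flip stop, folded up and back on top of the fence (to 102 mm above the bench); the block can pass under it. Origin and axes as for stop_down.
- clamp_left (a joint): Left clamp (fixture y = +69 mm): flat steel arm 14 mm wide, 12 mm thick, on a stiff level hinge that stays where left; 28 mm black ball 110 mm from the hinge; 18 mm rubber foot 68 mm from it, sole 15.5 mm below the arm's middle line. Joint (rad): about 1.9 = open, standing up, leaning away from the robot; 0 = level, pointing to the robot, foot just on a block at the fence; goes to -0.12.
- clamp_right (a joint): Right clamp (fixture y = -69 mm): flat steel arm 14 mm wide, 12 mm thick, on a stiff level hinge that stays where left; 28 mm black ball 110 mm from the hinge; 18 mm rubber foot 68 mm from it, sole 15.5 mm below the arm's middle line. Joint (rad): about 1.9 = open, standing up, leaning away from the robot; 0 = level, pointing to the robot, foot just on a block at the fence; goes to -0.12.
- clamp_left_ball (a point): Centre of the left clamp's ball.
- clamp_right_ball (a point): Centre of the right clamp's ball.
- clamp_left_pivot (a point): Hinge of the left clamp: fixture x = +40 mm, 66 mm above the bench; the hinge runs along fixture y.
- clamp_right_pivot (a point): Hinge of the right clamp, likewise.
- clamp_left_foot (a point): Middle of the sole of the left clamp's foot.
- clamp_right_foot (a point): Middle of the sole of the right clamp's foot.
- nut: Bystander: steel hexagon nut 32 mm wide, 14 mm high, on the plate. Origin: centre of underside.
- jack: Bystander: small screw jack, 30 mm across, 30 mm high, on the plate. Origin: centre of underside.
- pin: Bystander: upright steel dowel, 20 mm across, 26 mm high, on the plate behind the fence between the clamps. Origin: centre of underside.
- chuck_key: Bystander: T-shaped drill chuck key, 80 mm long, on the bench.
- oil_bottle: Bystander: white bottle 56 mm across, 150 mm high, on the bench.
- wrench: Bystander: wrench 180 mm long lying on the bench.
- tin: Bystander: open steel tin 80 mm across, 60 mm high, on the bench.
- brush: Bystander: hand brush lying on the bench.
There are look-alikes about, which are no part of the job. What is meant by the block is not blue, orange or purple, and is the smaller of those in its own colour.

How it is judged:
On the way, in this order (a step that is already met when the one before it is completed fails the run):
1. the block, flat on the plate and flush with the fence, is pressed against the folded-down stop with at least 4 N (x of block in the frame of fixture above -0.0325 m and angle between the x axis of block and the x axis of fixture, either way round below 0.03 rad and y of block in the frame of stop_down between -0.0635 and 0.0635 m and z of block in the frame of fixture below 0.018 m and contact force between block and stop_down above 4 N), for 0.1 s.
2. the clamp on that side is pressed onto the block with at least 5 N, the other clamp still open (((y of stop_down in the frame of fixture above 0 m and contact force between clamp_left and block above 5 N and value of joint clamp_left below 0.06 rad and value of joint clamp_right above 1.5 rad) or (y of stop_down in the frame of fixture below 0 m and contact force between clamp_right and block above 5 N and value of joint clamp_right below 0.06 rad and value of joint clamp_left above 1.5 rad))), for 0.1 s.
At the end, for the whole second after the job is handed in: The block rests flat on the plate, within 2.5 mm of the fence and of the folded-down stop and square to the fence within 0.03 rad; the clamp on that side is down with its foot touching the block, the other clamp is still open (over 1.5 rad) (((y of stop_down in the frame of fixture above 0 m and contact force between clamp_left and block above 0.2 N and value of joint clamp_left below 0.06 rad and value of joint clamp_right above 1.5 rad) or (y of stop_down in the frame of fixture below 0 m and contact force between clamp_right and block above 0.2 N and value of joint clamp_right below 0.06 rad and value of joint clamp_left above 1.5 rad)) and x of block in the frame of fixture above -0.0325 m and angle between the x axis of block and the x axis of fixture, either way round below 0.03 rad and y of block in the frame of stop_down between -0.0635 and 0.0635 m and z of block in the frame of fixture below 0.018 m and linear speed of block below 0.01 m/s).
It fails at once if the block is lifted or tipped off the plate (height (world z) of block above 0.025 m or angle between block's own z axis and vertical above 0.15 rad).
It fails at once if the block is rammed against the stop (over 50 N) (contact force between block and stop_down above 50 N).
It fails at once if the other clamp is swung over ((y of stop_down in the frame of fixture above 0 m and value of joint clamp_right below 1.5 rad) or (y of stop_down in the frame of fixture below 0 m and value of joint clamp_left below 1.5 rad)).
It fails at once if a bystander is moved more than 20 mm (distance of any of nut, jack, pin, chuck_key, oil_bottle, wrench, tin, brush from where it was at the start of the episode above 0.02 m).
It also fails if it takes over 64 s, if anything falls off the work surface, if the arm or the gripper's body presses on something with over 40 N, if the wrist force passes 120 N, or if a joint passes its speed limit or range.

## Working session

There is one attempt and no reset: what is moved stays moved. The work goes in short steps, Python scripts to look and compute and a shell command to move; the robot and the scene stay as the last step left them, time stands still between calls to the robot, and variables do not carry over. Pictures are saved under pics/ and viewed, at most 10 in all, crops included, and the job is handed in when it is done.

```bash
mkdir -p pics; cat > h.py <<'E'
from plant import *
import numpy as np, cv2
from scipy.spatial.transform import Rotation as R
def ray(c,px):
    v=np.linalg.inv(c["mtx"])@np.array([px[0],px[1],1.0]); return R.from_quat(c["orientation"]).as_matrix()@v
def at_z(c,px,z):
    d=ray(c,px); o=np.array(c["xyz"]); return o+d*(z-o[2])/d[2]
def proj(c,P):
    p=R.from_quat(c["orientation"]).as_matrix().T@(np.array(P)-np.array(c["xyz"])); q=np.array(c["mtx"])@p; return q[:2]/q[2]
E
python3 - <<'E'
from h import *
import pickle
for n in("scene","top"):
    c=snapshot(n); pickle.dump(c,open(n+".pkl","wb")); cv2.imwrite(f"pics/{n}.png",c["frame"][:,:,::-1]); print(n,c["mtx"],c["xyz"],c["orientation"],np.shape(c["orientation"]))
s=get_state();print(s)
E
```

```text
scene [[611.10705586   0.         319.42057686]
 [  0.         611.10705586 242.9471939 ]
 [  0.           0.           1.        ]] [1.546072   0.26547312 1.64824199] [ 0.59141146  0.75381727 -0.22899297 -0.17191347] (4,)
top [[482.3646681    0.         312.34393217]
 [  0.         482.3646681  240.85319479]
 [  0.           0.           1.        ]] [0.35046933 0.00808968 1.24841506] [ 0.71385833 -0.69608962  0.05908903 -0.04872387] (4,)
{'clock': 0.1, 'q': array([ 1.29778788,  0.68990628, -0.19449705,  1.56618063,  0.15730305,
        0.90251348, -0.21508809]), 'qd': array([ 0.00163965, -0.00165342, -0.00055483, -0.0047806 , -0.00037708,
        0.00111011, -0.0011728 ]), 'joint_torque': array([-2.99162086e-03, -5.28493345e+01, -1.27155785e+00, -1.53836292e+01,
       -5.25871071e-02,  2.01546660e-03,  6.54495739e-05]), 'tool_pos': array([ 0.18854336, -0.59531396,  0.23800164]), 'eef_rot': array([ 9.88251336e-01,  1.52835341e-01, -1.89391012e-04, -7.86808235e-04]), 'contact_force': array([-0.12501872,  0.12156438,  0.3542998 ]), 'moment': array([0.02919887, 0.0262616 , 0.02219457]), 'finger_force': 0.0, 'opening': 1.0035808534512018}
```

View pics/top.png

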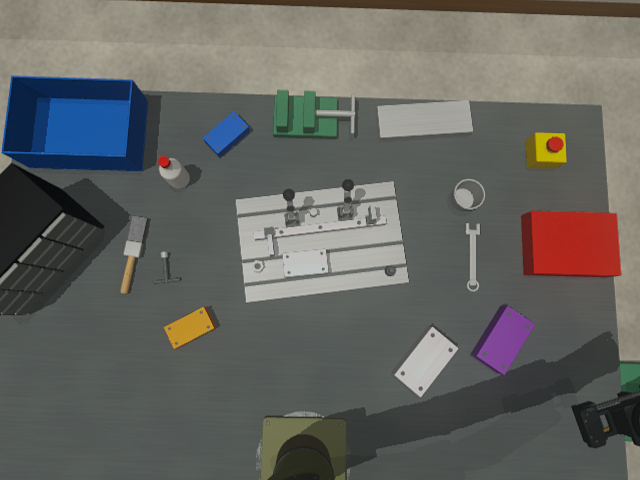

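View pics/scene.png

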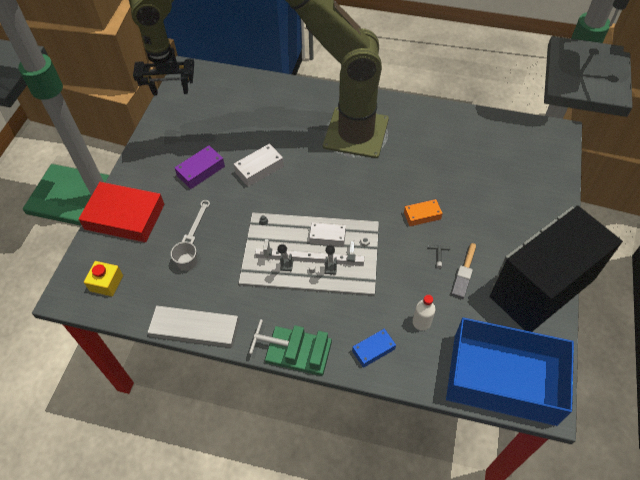

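Candidates for the block, in top-image pixels:
- aluminium on the plate (305,262)
- larger aluminium (426,360)
- blue (227,134)
- orange (190,327)
- purple (503,340)

I choose the smaller aluminium one on the plate at (305,262) and will check it in a close crop.

```bash
python3 - <<'E'
from h import *
import pickle
c=pickle.load(open("top.pkl","rb"))
cv2.imwrite("pics/crop.png",cv2.resize(c["frame"][170:310,225:420,::-1],None,fx=4,fy=4,interpolation=cv2.INTER_CUBIC))
E
```

```text
(no output)
```

View pics/crop.png

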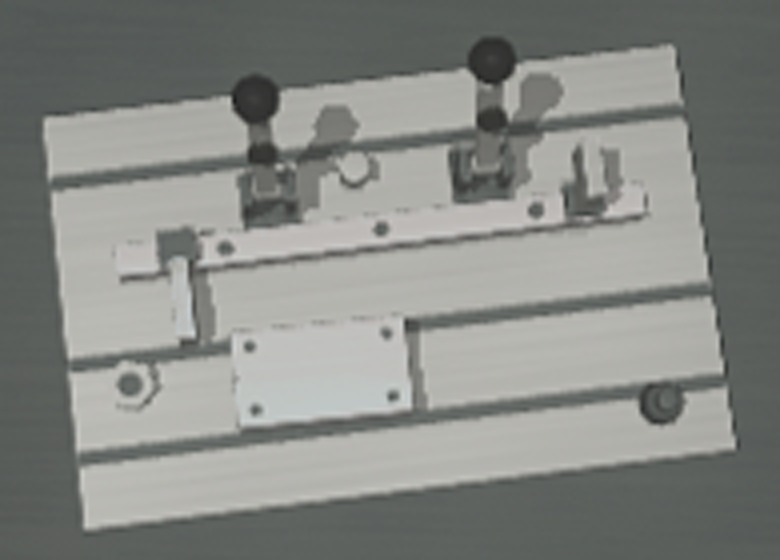

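The crop confirms it: a plain aluminium block with four dark holes, corners at crop (232,333), (404,316), (411,407) and (239,429). The left stop, at crop (180,295), is folded down and the right one is up. Both clamps are open. The nut is at (135,384) and the jack at (662,402).

```bash
cat >> h.py <<'E'
import pickle
def f(u,v): return (225+u/4-.375,170+v/4-.375)
def fit(local,world):
    L=np.array(local);W=np.array(world)[:,:2];a=L-L.mean(0);b=W-W.mean(0)
    th=np.arctan2((a[:,0]*b[:,1]-a[:,1]*b[:,0]).sum(),(a*b).sum())
    M=np.array([[np.cos(th),-np.sin(th)],[np.sin(th),np.cos(th)]]);t=W.mean(0)-M@L.mean(0)
    return th,t,np.abs(W-(L@M.T+t)).max()
E
python3 - <<'E'
from h import *
c=pickle.load(open("top.pkl","rb"))
w=[at_z(c,f(*p),.015) for p in[(44,117),(672,45),(737,448),(84,530)]]
th,t,e=fit([(.115,.21),(.115,-.21),(-.155,-.21),(-.155,.21)],w)
print("fix",th,t,e)
w=[at_z(c,f(*p),.05) for p in[(232,333),(404,316),(411,407),(239,429)]]
tb,b,e=fit([(.03,.055),(.03,-.055),(-.03,-.055),(-.03,.055)],w);print("block",tb,b,e)
M=np.array([[np.cos(th),-np.sin(th)],[np.sin(th),np.cos(th)]])
print("block in fix",M.T@(b-t),tb-th)
for n,p,z in[("nut",(135,384),.029),("jack",(662,402),.045),("stoptip",(186,340),.052),("ballL",(256,99),.17),("fenceFL",(121,277),.04),("fenceFR",(646,213),.04)]:
    P=at_z(c,f(*p),z)[:2];print(n,P,M.T@(P-t))
print("tool yaw", R.from_quat(get_state()["eef_rot"]).as_matrix())
np.save("fix.npy",[th,*t])
for n,l in[("goal",(-.03,.069)),("ballopen",(.04+.11*np.cos(1.9),.069)),("ballclosed",(-.07,.069))]: print(n,t+M@l)
E
```

```text
fix 0.1475441687451079 [ 0.56302571 -0.02729912] 0.001875121660630641
block 0.13030974731993203 [0.48016578 0.00964365] 0.002202625017481412
block in fix [-0.07652872  0.04872259] -0.017234421425175867
nut [0.47116861 0.1275904 ] [-0.06808885  0.16671052]
jack [ 0.46671387 -0.20417139] [-0.12126731 -0.16079182]
stoptip [0.49723804 0.09471379] [-0.04713584  0.13035866]
ballL [0.62296059 0.05122218] [0.07082707 0.06885718]
fenceFL [0.53777942 0.13813422] [-0.00065172  0.16734737]
fenceFR [ 0.58804093 -0.19487696] [ 1.07912856e-04 -1.69434593e-01]
tool yaw [[ 9.53282646e-01  3.02079161e-01 -6.14836050e-04]
 [ 3.02079757e-01 -9.53281479e-01  1.49723730e-03]
 [-1.33827631e-04 -1.61301986e-03 -9.99998690e-01]]
goal [0.523208   0.03654091]
ballopen [0.55727198 0.04160365]
ballclosed [0.4836426  0.03066054]
```

```bash
cat >> h.py <<'E'
def to(x,y,z):
    th,tx,ty=np.load("fix.npy"); s=get_state(); Rt=R.from_quat(s["eef_rot"]); F=R.from_euler("z",th)
    G=F*R.from_euler("x",np.pi); P=np.array([tx,ty,0])+F.apply([x,y,z])
    print("t",s["clock"],"fixpos",F.inv().apply(s["tool_pos"]-[tx,ty,0]).round(4),"shift in tool",Rt.inv().apply(P-s["tool_pos"]).round(4),"turn",(Rt.inv()*G).as_rotvec().round(4),"F",F.inv().apply(s["contact_force"]).round(2),"op",round(s["opening"],3))
E
python3 -c "
from h import *
to(-.0765,-.045,.238)"
```

```text
t 0.1 fixpos [-0.4539 -0.5068  0.238 ] shift in tool [ 0.4459 -0.3961  0.0006] turn [-0.0016  0.0003  0.1593] F [-0.11  0.14  0.35] op 1.004
```

```bash
python3 -m jog '[[[0.0405,-0.036,0,0,0,0],[0.0405,-0.036,0,0,0,0],[0.0405,-0.036,0,0,0,0],[0.0405,-0.036,0,0,0,0],[0.0405,-0.036,0,0,0,0],[0.0405,-0.036,0,0,0,0],[0.0405,-0.036,0,0,0,0],[0.0405,-0.036,0,0,0,0],[0.0405,-0.036,0,0,0,0],[0.0405,-0.036,0,0,0,0],[0.0405,-0.036,0,0,0,0],[0,0,0,0,0,0.159]]]' 0 20; python3 -c "
from h import *
to(-.0765,-.045,.030)"
```

```text
clock: 1.6
tool_pos: [0.4962, -0.0784, 0.2385]
eef_rot: [0.997, 0.076, 0.001, -0.001]
contact_force: [-0.4, -0.8, 0.2]
opening: 0.004
finger_force: 0.0
t 1.6 fixpos [-0.0736 -0.0407  0.2385] shift in tool [-0.0034  0.0048  0.2085] turn [-0.0028 -0.0023  0.0051] F [-0.49 -0.78  0.24] op 0.004
```

```bash
python3 -m jog '[[[-0.003,0.005,0.04,0,0,0],[0,0,0.05,0,0,0],[0,0,0.05,0,0,0],[0,0,0.04,0,0,0],[0,0,0.026,0,0,0],[0,0,0,0,0,0],[0,0,0,0,0,0]]]'; python3 -c "
from h import *
to(-.0765,-.045,.030)
c=snapshot('top');cv2.imwrite('pics/a.png',cv2.resize(c['frame'][170:310,225:420,::-1],None,fx=4,fy=4,interpolation=cv2.INTER_CUBIC))"
```

```text
clock: 2.48
tool_pos: [0.4921, -0.0893, 0.0334]
eef_rot: [0.997, 0.074, 0.0, 0.0]
contact_force: [-0.1, -0.3, -0.1]
opening: 0.009
finger_force: 0.0
t 2.475 fixpos [-0.0793 -0.0508  0.0334] shift in tool [ 0.0028 -0.0058  0.0034] turn [ 0.0003 -0.0009  0.0002] F [-0.13 -0.32 -0.11] op 0.009
```

View pics/a.png

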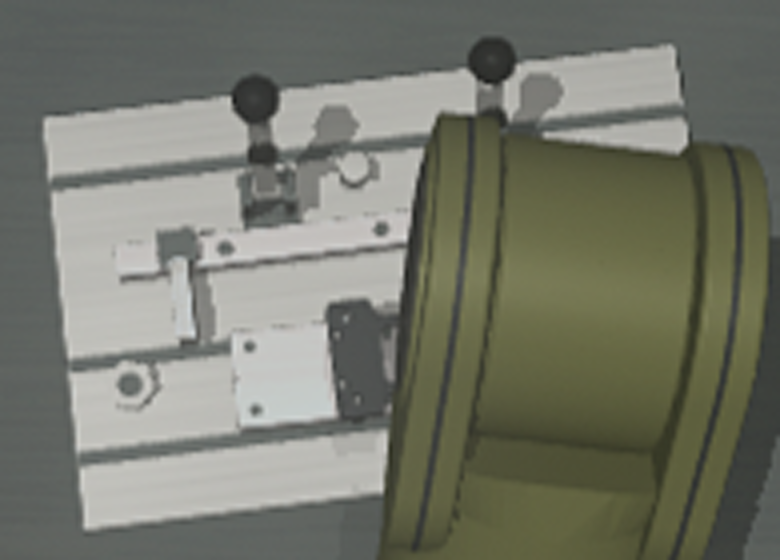

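The picture shows the gripper just to the right of the block at crop (370,360). The block has not moved. Next is a gentle push along +y.

```bash
python3 -m jog '[[[0.002,-0.005,0.003,0,0,0],[0,-0.005,0,0,0,0],[0,-0.005,0,0,0,0],[0,-0.004,0,0,0,0],[0,-0.004,0,0,0,0],[0,-0.004,0,0,0,0],[0,-0.004,0,0,0,0],[0,-0.004,0,0,0,0],[0,-0.004,0,0,0,0],[0,0,0,0,0,0]]]'; python3 -c "
from h import *
to(-.0765,-.0055,.030)"
```

```text
clock: 3.78
tool_pos: [0.4878, -0.0498, 0.0297]
eef_rot: [0.997, 0.074, -0.0, -0.0]
contact_force: [-0.2, -1.7, -0.5]
opening: -0.0
finger_force: 0.5
t 3.775 fixpos [-0.0777 -0.0112  0.0297] shift in tool [ 0.0012 -0.0057 -0.0003] turn [-0.0003  0.0001  0.0009] F [-0.46 -1.62 -0.5 ] op -0.0
```

```bash
python3 -m jog '[[[0,-0.0025,0,0,0,0],[0,-0.0025,0,0,0,0],[0,0,0,0,0,0],[0,0.015,0,0,0,0],[0,0,-0.05,0,0,0],[-0.03,-0.015,-0.05,0,0,0],[-0.05,-0.03,0,0,0,0],[0,-0.04,0,0,0,0],[0,0,0,0,0,0],[0,0,0,0,0,0]]]' 0.05; python3 -c "
from h import *
to(-.14,.067,.030)
c=snapshot('scene');cv2.imwrite('pics/s1.png',cv2.resize(c['frame'][200:300,230:390,::-1],None,fx=5,fy=5,interpolation=cv2.INTER_CUBIC));pickle.dump(c,open('s1.pkl','wb'))"
```

```text
clock: 5.03
tool_pos: [0.3982, 0.0115, 0.1297]
eef_rot: [0.997, 0.074, 0.0, 0.0]
contact_force: [-0.1, -0.7, 0.6]
opening: 0.564
finger_force: 0.0
t 5.025 fixpos [-0.1573  0.0626  0.1297] shift in tool [ 0.0172 -0.0044  0.0998] turn [ 0.0003 -0.0005 -0.    ] F [-0.24 -0.64  0.55] op 0.564
```

View pics/s1.png

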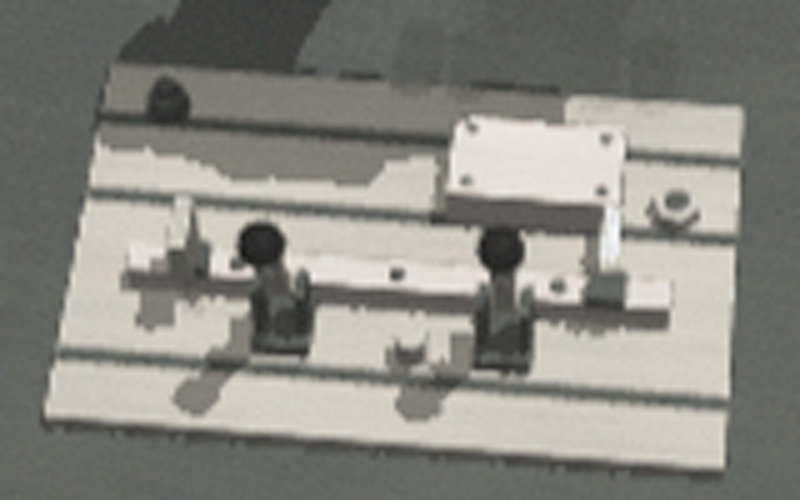

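The scene crop shows the block at (535,165), its left end close to the stop's tip at (610,205). Next I measure it relative to the fixture in this view.

```bash
cat >> h.py <<'E'
def rel(c,plate,blk,g):
    th,t,e=fit([(-.155,-.21),(-.155,.21),(.115,.21),(.115,-.21)],[at_z(c,g(*p),.015) for p in plate])
    tb,b,e2=fit([(-.03,-.055),(-.03,.055),(.03,.055),(.03,-.055)],[at_z(c,g(*p),.05) for p in blk])
    M=np.array([[np.cos(th),-np.sin(th)],[np.sin(th),np.cos(th)]])
    print("fix",th,t,e,"block rel",M.T@(b-t),tb-th,e2)
    return M,t
E
python3 -c "
from h import *
c=pickle.load(open('s1.pkl','rb'))
g=lambda u,v:(230+u/5-.4,200+v/5-.4)
M,t=rel(c,[(110,65),(744,103),(724,470),(42,420)],[(458,116),(625,124),(621,205),(445,195)],g)
print(M.T@(at_z(c,g(598,205),.052)[:2]-t), M.T@(at_z(c,g(622,205),.052)[:2]-t))"
```

```text
fix 0.1550840024021016 [ 0.56702265 -0.02910232] 0.002414172941156756 block rel [-0.0778158   0.08007458] 0.009733690354219254 0.002328303646885549
[-0.04523117  0.12059963] [-0.04644557  0.13556479]
```

The block slid further than planned, to about y = 80 mm, so it now overlaps the stop in y. I'll grip it lightly across its 60 mm width and slide it back about 14 mm.

```bash
python3 -m jog '[[[0.02,0,0,0,0,0.1745],[0.02,0,0,0,0,0.1745],[0.02,0,0,0,0,0.1745],[0,0,0,0,0,0.1745],[0,0,0,0,0,0.1745],[0,0,0,0,0,0.1745],[0,0,0,0,0,0.1745],[0,0,0,0,0,0.1745],[0,0,0,0,0,0.1745],[0,0,0,0,0,0],[0,0,0,0,0,0]]]' 0.088; python3 -c "
from h import *
to(-.083,.078,.036);print(get_state()['q'])
c=snapshot('scene');cv2.imwrite('pics/s2.png',cv2.resize(c['frame'][150:300,230:390,::-1],None,fx=4,fy=4,interpolation=cv2.INTER_CUBIC))"
```

```text
clock: 6.45
tool_pos: [0.4573, 0.0098, 0.1296]
eef_rot: [0.758, -0.652, 0.0, 0.0]
contact_force: [1.3, -0.2, 0.1]
opening: 1.0
finger_force: 0.0
t 6.45 fixpos [-0.0992  0.0523  0.1296] shift in tool [-0.0257 -0.0162  0.0936] turn [ 2.0000e-04 -2.0000e-04 -1.5684e+00] F [ 1.22 -0.42  0.06] op 1.0
[-0.3164731   0.70918038  0.3162692   2.17429617 -0.63670693  0.34715296
 -2.45714503]
```

```bash
python3 -m jog '[[[-0.013,-0.008,0,0,0,0],[-0.013,-0.008,0,0,0,0],[0,0,0,0,0,0],[0,0,0.04,0,0,0],[0,0,0.03,0,0,0],[0,0,0.02,0,0,0],[0,0,0.004,0,0,0],[0,0,0,0,0,0],[0,0,0,0,0,0]]]'; python3 -c "
from h import *
to(-.083,.078,.036)
c=snapshot('scene');cv2.imwrite('pics/s3.png',cv2.resize(c['frame'][180:300,230:390,::-1],None,fx=5,fy=5,interpolation=cv2.INTER_CUBIC))"
```

```text
clock: 7.62
tool_pos: [0.4695, 0.0386, 0.0364]
eef_rot: [0.758, -0.653, 0.001, -0.0]
contact_force: [-0.2, 0.1, 0.3]
opening: 0.998
finger_force: 0.0
t 7.625 fixpos [-0.0828  0.0789  0.0364] shift in tool [0.0009 0.0002 0.0004] turn [-6.00e-04 -1.40e-03 -1.57e+00] F [-0.2   0.16  0.28] op 0.998
```

View pics/s3.png

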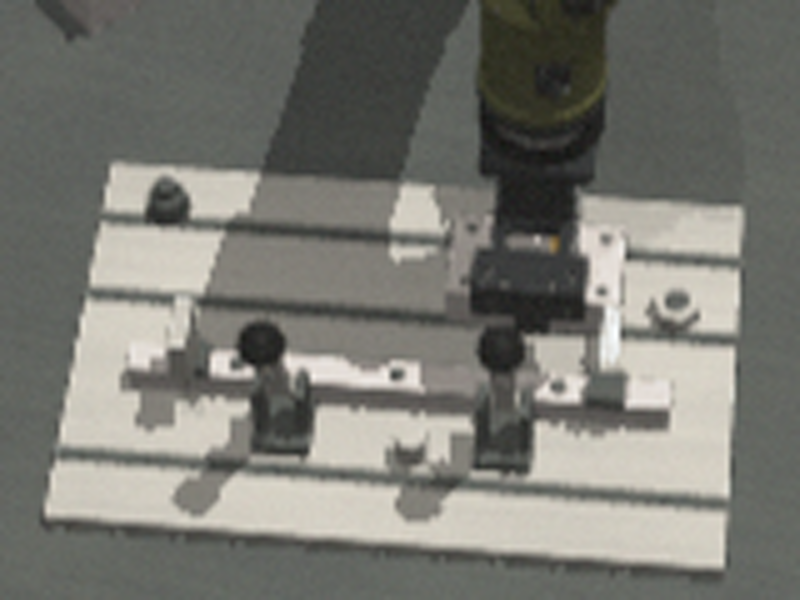

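The gripper straddles the block, with the block at crop (535,270) and unmoved.

```bash
python3 -m jog '[[[0,0,0,0,0,0],[0,0,0,0,0,0],[0,0,0,0,0,0],[0,0,0,0,0,0],[0.003,0,0,0,0,0],[0.003,0,0,0,0,0],[0.003,0,0,0,0,0],[0.003,0,0,0,0,0],[0.003,0,0,0,0,0],[0,0,0,0,0,0],[0,0,0,0,0,0]]]' 0 10; python3 -c "
from h import *
to(-.083,.078,.036)"
```

```text
clock: 9.05
tool_pos: [0.4693, 0.0262, 0.0359]
eef_rot: [0.758, -0.652, -0.003, -0.0]
contact_force: [0.2, 5.6, 5.8]
opening: 0.679
finger_force: 10.0
t 9.05 fixpos [-0.0848  0.0667  0.0359] shift in tool [-0.0113 -0.0018 -0.0001] turn [-9.0000e-04  6.1000e-03 -1.5671e+00] F [0.99 5.52 5.82] op 0.679
```

```bash
python3 -m jog '[[[0.002,0,0,0,0,0],[0.001,0,0,0,0,0],[0,0,0,0,0,0]]]'; python3 -m jog '[[[0,0,0,0,0,0],[0,0,0,0,0,0],[0,0,0,0,0,0],[0,0,-0.04,0,0,0],[0,0,-0.05,0,0,0],[0,0.05,0,0,0,0],[0,0.05,0,0,0,0],[0,0,0,0,0,0],[0,0,0,0,0,0]]]' 0.088; python3 -c "
from h import *
to(-.14,.067,.030)
c=snapshot('scene');pickle.dump(c,open('s4.pkl','wb'));cv2.imwrite('pics/s4.png',cv2.resize(c['frame'][200:300,230:390,::-1],None,fx=5,fy=5,interpolation=cv2.INTER_CUBIC))"
```

```text
clock: 9.43
tool_pos: [0.4695, 0.0238, 0.0359]
eef_rot: [0.759, -0.651, -0.003, -0.0]
contact_force: [0.1, 6.0, 6.8]
opening: 0.682
finger_force: 10.0
clock: 10.55
tool_pos: [0.3738, 0.0058, 0.1257]
eef_rot: [0.757, -0.653, 0.001, -0.0]
contact_force: [-0.3, 0.7, 0.3]
opening: 0.999
finger_force: 0.0
t 10.55 fixpos [-0.1823  0.0606  0.1257] shift in tool [-0.0065 -0.0421  0.0958] turn [-8.0000e-04 -1.3000e-03 -1.5708e+00] F [-0.17  0.72  0.3 ] op 0.999
```

View pics/s4.png

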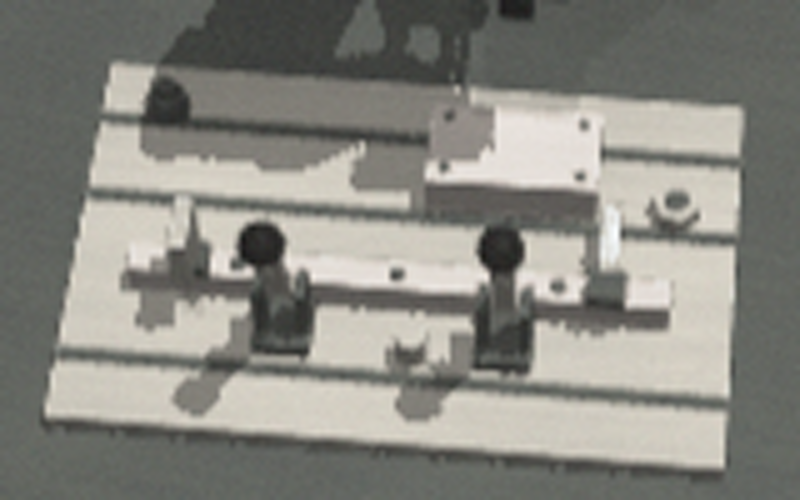

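The block now sits at crop (515,145), with its left edge near column 600, level with the stop's right face.

```bash
python3 -c "
from h import *
c=pickle.load(open('s4.pkl','rb'))
g=lambda u,v:(230+u/5-.4,200+v/5-.4)
M,t=rel(c,[(110,65),(744,103),(724,470),(42,420)],[(437,103),(604,112),(598,190),(427,182)],g)
print(M.T@(at_z(c,g(598,205),.052)[:2]-t), M.T@(at_z(c,g(622,205),.052)[:2]-t))"
```

```text
fix 0.1550840024021016 [ 0.56702265 -0.02910232] 0.002414172941156756 block rel [-0.08690647  0.06620512] 0.013290555903804124 0.0019662941610741405
[-0.04523117  0.12059963] [-0.04644557  0.13556479]
```

```bash
python3 -m jog '[[[-0.003,-0.045,0,0,0,0],[0,-0.045,0,0,0,0],[0,-0.005,0,0,0,0],[0,0,0.03,0,0,0],[0,0,0.04,0,0,0],[0,0,0.02,0,0,0],[0,0,0,0,0,0]]]'; python3 -m jog '[[[0,0,0,0,0,0],[0,0,0,0,0,0],[0,0,0,0,0,0],[0,0,0,0,0,0],[0.0025,0,0,0,0,0],[0.0025,0,0,0,0,0],[0.0025,0,0,0,0,0],[0,-0.004,0,0,0,0],[0,-0.004,0,0,0,0],[0,-0.004,0,0,0,0],[0,-0.004,0,0,0,0],[0,0,0,0,0,0]]]' 0 10; python3 -c "
from h import *
to(-.07,.061,.036)"
```

```text
clock: 11.48
tool_pos: [0.4652, 0.0228, 0.0345]
eef_rot: [0.757, -0.653, -0.001, 0.001]
contact_force: [-0.0, -0.4, 0.3]
opening: 0.998
finger_force: 0.0
clock: 12.98
tool_pos: [0.4758, 0.0189, 0.0358]
eef_rot: [0.758, -0.653, -0.006, 0.003]
contact_force: [-9.7, -0.8, 12.2]
opening: 0.681
finger_force: 10.0
t 12.975 fixpos [-0.0795  0.0585  0.0358] shift in tool [-0.0025 -0.0095 -0.0003] turn [ 0.0061  0.0141 -1.5699] F [-9.75  0.6  12.22] op 0.681
```

```bash
python3 -m jog '[[[0,0,0,0,0,0],[0,0,0,0,0,0],[0,0,0,0,0,0],[0,0,-0.03,0,0,0],[0,0,-0.05,0,0,0],[0,0.04,0,0,0,0],[0,0.035,0,0,0,-0.1],[0,0,0,0,0,-0.1745],[0,0,0,0,0,-0.1745],[0,0,0,0,0,-0.1745],[0,0,0,0,0,-0.1745],[0,0,0,0,0,-0.1745]]]' 0.088; python3 -m jog '[[[0,0,0,0,0,-0.1745],[0,0,0,0,0,-0.1745],[0,0,0,0,0,-0.1745],[0,0,0,0,0,-0.0745],[0,0,0,0,0,0],[0,0,0,0,0,0]]]' 0.045; python3 -c "
from h import *
to(-.15,.062,.030)
c=snapshot('scene');pickle.dump(c,open('s5.pkl','wb'));cv2.imwrite('pics/s5.png',cv2.resize(c['frame'][200:300,230:390,::-1],None,fx=5,fy=5,interpolation=cv2.INTER_CUBIC))"
```

```text
clock: 14.48
tool_pos: [0.4098, 0.0068, 0.1158]
eef_rot: [0.975, -0.221, 0.001, -0.0]
contact_force: [-1.4, 0.2, -0.8]
opening: 0.999
finger_force: 0.0
clock: 15.22
tool_pos: [0.4094, 0.0068, 0.1157]
eef_rot: [0.997, 0.073, 0.0, 0.0]
contact_force: [0.0, -1.0, -0.7]
opening: 0.511
finger_force: 0.0
t 15.225 fixpos [-0.147   0.0563  0.1157] shift in tool [-0.0031 -0.0057  0.0857] turn [ 0.0002 -0.0004 -0.0013] F [-0.13 -0.99 -0.75] op 0.511
```

View pics/s5.png

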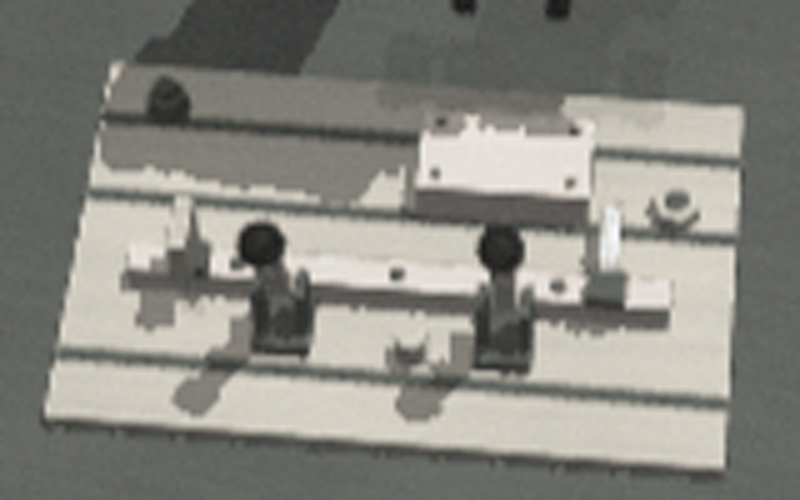

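The block at crop (503,155) now clears the stop by about 5 mm, with its left edge at column 593. Next I push it from the front to the fence.

```bash
python3 -m jog '[[[-0.003,-0.004,0.03,0,0,0],[0,0,0.035,0,0,0],[0,0,0.02,0,0,0],[0,0,0,0,0,0],[0.008,0,0,0,0,0],[0.008,0,0,0,0,0],[0.006,0,0,0,0,0],[0.006,0,0,0,0,0],[0.006,0,0,0,0,0],[0.006,0,0,0,0,0],[0,0,0,0,0,0]]]'; python3 -c "
from h import *
to(-.07,.06,.030)"
```

```text
clock: 16.65
tool_pos: [0.4586, 0.0159, 0.0451]
eef_rot: [0.997, 0.074, -0.017, -0.0]
contact_force: [-4.9, -0.1, 4.9]
opening: 0.512
finger_force: 2.6
t 16.65 fixpos [-0.0969  0.0581  0.0451] shift in tool [ 0.0274 -0.0019  0.0142] turn [-0.0029  0.0346 -0.0003] F [-4.89  0.64  4.88] op 0.512
```

```bash
python3 -m jog '[[[0.005,0,0,0,0,0],[0.005,0,0,0,0,0],[0.005,0,0,0,0,0],[0,0,0,0,0,0]]]'; python3 -c "
from h import *
to(-.07,.06,.030)"
```

```text
clock: 17.15
tool_pos: [0.4737, 0.0182, 0.0446]
eef_rot: [0.997, 0.074, -0.017, -0.0]
contact_force: [-4.3, -1.7, 4.5]
opening: 0.511
finger_force: 2.6
t 17.15 fixpos [-0.0817  0.0581  0.0446] shift in tool [ 0.0122 -0.0018  0.0142] turn [-0.003   0.034  -0.0002] F [-4.5  -1.09  4.55] op 0.511
```

```bash
python3 -m jog '[[[-0.008,0,0,0,0,0],[0,0,0,-0.003,0.034,0],[0,0,0.014,0,0,0],[0,0,0,0,0,0],[0,0,0,0,0,0]]]'; python3 -c "
from h import *
to(-.07,.06,.030);print(get_state()['q'])
c=snapshot('scene');pickle.dump(c,open('s6.pkl','wb'));cv2.imwrite('pics/s6.png',cv2.resize(c['frame'][200:300,230:390,::-1],None,fx=5,fy=5,interpolation=cv2.INTER_CUBIC))"
```

```text
clock: 17.77
tool_pos: [0.4682, 0.0178, 0.0302]
eef_rot: [0.997, 0.074, 0.002, -0.001]
contact_force: [0.5, -0.7, 0.5]
opening: 0.508
finger_force: 0.0
t 17.775 fixpos [-0.0871  0.0586  0.0302] shift in tool [ 0.0171 -0.0014  0.0002] turn [-0.0008 -0.0041  0.0003] F [ 0.42 -0.77  0.52] op 0.508
[-0.12055547  0.89244343 -0.02504513  2.17215641  0.25040827  0.07538777
 -1.80883173]
```

View pics/s6.png

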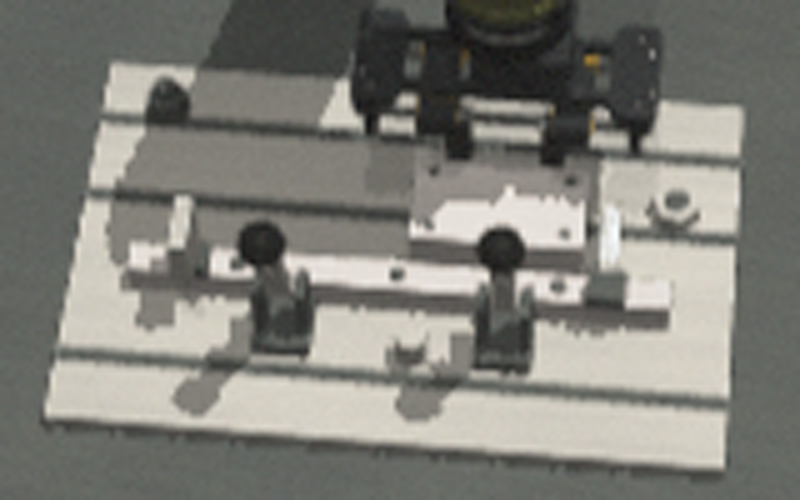

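The block at crop (500,210) has slid in beside the stop and is near the fence. I continue forward.

```bash
python3 -m jog '[[[0.004,0,0,0,0.003,0],[0.003,0,0,0,0,0],[0.003,0,0,0,0,0],[0.003,0,0,0,0,0],[0,0,0,0,0,0]]]'; python3 -c "
from h import *
to(-.07,.06,.030)"
```

```text
clock: 18.45
tool_pos: [0.4788, 0.0191, 0.0305]
eef_rot: [0.997, 0.074, 0.002, -0.0]
contact_force: [-5.2, -0.4, 3.2]
opening: 0.512
finger_force: 2.5
t 18.45 fixpos [-0.0765  0.0582  0.0305] shift in tool [ 0.0065 -0.0018  0.0005] turn [-0.0002 -0.0032  0.    ] F [-5.21  0.33  3.17] op 0.512
```

```bash
python3 -m jog '[[[0.003,0,0,0,0,0],[0.002,0,0,0,0,0],[0,0,0,0,0,0]]]'; python3 -c "
from h import *
to(-.07,.06,.030)"
```

```text
clock: 18.82
tool_pos: [0.4861, 0.0204, 0.0305]
eef_rot: [0.997, 0.074, 0.004, -0.001]
contact_force: [-2.6, 0.5, -0.6]
opening: 0.511
finger_force: 1.2
t 18.825 fixpos [-0.0691  0.0585  0.0305] shift in tool [-0.0009 -0.0015  0.0005] turn [-0.0007 -0.0077  0.0001] F [-2.47  0.86 -0.65] op 0.511
```

```bash
python3 -m jog '[[[0.002,0,0,0,0,0],[0.002,0,0,0,0,0],[0,0,0,0,0,0],[0,0,0,0,0,0]]]'; python3 -c "
from h import *
to(-.07,.06,.030)"
```

```text
clock: 19.32
tool_pos: [0.4863, 0.0203, 0.0306]
eef_rot: [0.997, 0.074, 0.0, -0.0]
contact_force: [-8.9, -1.2, 4.9]
opening: 0.512
finger_force: 4.0
t 19.325 fixpos [-0.0689  0.0584  0.0306] shift in tool [-0.0011 -0.0016  0.0006] turn [-0.0001 -0.0005  0.0005] F [-8.95  0.15  4.86] op 0.512
```

```bash
python3 -m jog '[[[0.002,0,0,0,0,0],[0.002,0,0,0,0,0],[0,0,0,0,0,0],[0,0,0,0,0,0]]]'; python3 -c "
from h import *
to(-.07,.06,.030)"
```

```text
clock: 19.82
tool_pos: [0.4863, 0.0203, 0.0306]
eef_rot: [0.997, 0.074, -0.003, 0.0]
contact_force: [-14.8, -1.9, 9.7]
opening: 0.513
finger_force: 7.0
t 19.825 fixpos [-0.0689  0.0583  0.0306] shift in tool [-0.0011 -0.0017  0.0006] turn [0.0004 0.007  0.0008] F [-14.93   0.27   9.68] op 0.513
```

Flush at the fence: tool x is 9 mm in front of the -60 mm block face and the force is rising. Next I go round to the right side for the y press.

```bash
python3 -m jog '[[[-0.015,0,0,0,0,0],[0,0,-0.04,0,0,0],[0,0.03,-0.03,0,0,0],[0,0.05,0,0,0,0],[0.025,0.02,0,0,0,0],[0.025,0,0,0,0,0],[0,0,0,0,0,0],[0,0,0,0,0,0],[0,0,0,0,0,0]]]' 0; python3 -c "
from h import *
to(-.034,-.042,.040)"
```

```text
clock: 20.95
tool_pos: [0.5415, -0.0722, 0.1008]
eef_rot: [0.997, 0.074, 0.003, -0.001]
contact_force: [0.5, 0.7, 0.6]
opening: 0.003
finger_force: 0.0
t 20.95 fixpos [-0.0279 -0.0412  0.1008] shift in tool [-0.0064  0.0008  0.0607] turn [-0.0006 -0.006   0.0009] F [0.56 0.59 0.62] op 0.003
```

```bash
python3 -m jog '[[[-0.006,0,0.02,0,-0.005,0],[0,0,0.03,0,0,0],[0,0,0.01,0,0,0],[0,0,0,0,0,0],[0,-0.005,0,0,0,0],[0,-0.005,0,0,0,0],[0,-0.004,0,0,0,0],[0,-0.003,0,0,0,0],[0,0,0,0,0,0]]]'; python3 -c "
from h import *
to(-.034,-.01,.040)"
```

```text
clock: 22.08
tool_pos: [0.5342, -0.056, 0.0409]
eef_rot: [0.997, 0.074, 0.001, -0.0]
contact_force: [0.3, 0.5, 0.2]
opening: 0.005
finger_force: 0.0
t 22.075 fixpos [-0.0327 -0.0241  0.0409] shift in tool [-0.0013 -0.0141  0.0009] turn [-0.0008 -0.0021  0.0009] F [0.38 0.43 0.18] op 0.005
```

```bash
python3 -m jog '[[[0,-0.003,0,0,0,0],[0,-0.003,0,0,0,0],[0,-0.002,0,0,0,0],[0,0,0,0,0,0]]]'; python3 -c "
from h import *
to(-.034,-.01,.040)"
```

```text
clock: 22.58
tool_pos: [0.533, -0.0481, 0.0408]
eef_rot: [0.997, 0.074, 0.001, -0.0]
contact_force: [0.5, -0.5, 0.2]
opening: 0.003
finger_force: 0.0
t 22.575 fixpos [-0.0328 -0.0162  0.0408] shift in tool [-0.0012 -0.0062  0.0008] turn [-0.0008 -0.002   0.0007] F [ 0.43 -0.57  0.17] op 0.003
```

```bash
python3 -m jog '[[[0,-0.0015,0,0,0,0],[0,-0.0015,0,0,0,0],[0,-0.0015,0,0,0,0],[0,0,0,0,0,0]]]'; python3 -c "
from h import *
to(-.034,-.01,.040)"
```

```text
clock: 23.08
tool_pos: [0.5323, -0.0438, 0.0408]
eef_rot: [0.997, 0.074, 0.001, -0.0]
contact_force: [0.0, 0.3, 0.7]
opening: 0.007
finger_force: 0.0
t 23.075 fixpos [-0.0328 -0.0118  0.0408] shift in tool [-0.0012 -0.0018  0.0008] turn [-0.0007 -0.002   0.0006] F [0.09 0.3  0.68] op 0.007
```

```bash
python3 -m jog '[[[0,-0.0015,0,0,0,0],[0,-0.0015,0,0,0,0],[0,0,0,0,0,0]]]'; python3 -c "
from h import *
to(-.034,-.01,.040)"
```

```text
clock: 23.45
tool_pos: [0.5318, -0.0418, 0.0408]
eef_rot: [0.997, 0.074, 0.001, 0.0]
contact_force: [0.2, -3.2, -0.3]
opening: 0.005
finger_force: 1.6
t 23.45 fixpos [-0.033  -0.0097  0.0408] shift in tool [-0.001   0.0003  0.0008] turn [ 0.0003 -0.0016 -0.0004] F [-0.23 -3.24 -0.28] op 0.005
```

Contact. I keep pressing in small steps.

```bash
python3 -m jog '[[[0,-0.0015,0,0,0,0],[0,-0.0015,0,0,0,0],[0,-0.001,0,0,0,0],[0,0,0,0,0,0]]]'; python3 -c "
from h import *
to(-.034,-.01,.040)"
```

```text
clock: 23.95
tool_pos: [0.5313, -0.0367, 0.0408]
eef_rot: [0.997, 0.074, 0.001, -0.001]
contact_force: [0.4, -2.7, -0.6]
opening: 0.008
finger_force: 1.2
t 23.95 fixpos [-0.0328 -0.0046  0.0408] shift in tool [-0.0012  0.0054  0.0008] turn [-0.001  -0.0019  0.0007] F [-0.   -2.72 -0.56] op 0.008
```

```bash
python3 -m jog '[[[0,-0.001,0,0,0,0],[0,-0.001,0,0,0,0],[0,0,0,0,0,0],[0,0,0,0,0,0]]]'; python3 -c "
from h import *
to(-.034,-.01,.040)"
```

```text
clock: 24.45
tool_pos: [0.531, -0.0349, 0.0408]
eef_rot: [0.997, 0.074, 0.001, -0.0]
contact_force: [-0.4, -2.7, -0.2]
opening: 0.006
finger_force: 1.2
t 24.45 fixpos [-0.0328 -0.0028  0.0408] shift in tool [-0.0012  0.0072  0.0008] turn [-0.0008 -0.002   0.0005] F [-0.79 -2.58 -0.23] op 0.006
```

```bash
python3 -m jog '[[[0,-0.001,0,0,0,0],[0,-0.001,0,0,0,0],[0,-0.001,0,0,0,0],[0,0,0,0,0,0],[0,0,0,0,0,0]]]'; python3 -c "
from h import *
to(-.034,-.01,.040)"
```

```text
clock: 25.08
tool_pos: [0.5307, -0.033, 0.0408]
eef_rot: [0.997, 0.073, 0.001, 0.0]
contact_force: [0.4, -5.5, -0.6]
opening: 0.003
finger_force: 2.5
t 25.075 fixpos [-0.0328 -0.0009  0.0408] shift in tool [-0.0012  0.0091  0.0008] turn [ 0.0005 -0.0019 -0.0005] F [-0.42 -5.51 -0.57] op 0.003
```

```bash
python3 -m jog '[[[0,-0.001,0,0,0,0],[0,-0.001,0,0,0,0],[0,0,0,0,0,0],[0,0,0,0,0,0]]]'; python3 -c "
from h import *
to(-.034,-.01,.040)"
```

```text
clock: 25.58
tool_pos: [0.5306, -0.033, 0.0409]
eef_rot: [0.997, 0.073, 0.001, 0.001]
contact_force: [2.0, -8.9, -0.4]
opening: 0.003
finger_force: 4.3
t 25.575 fixpos [-0.0329 -0.0008  0.0409] shift in tool [-0.0011  0.0092  0.0009] turn [ 0.0027 -0.0019 -0.0023] F [ 0.7  -9.07 -0.39] op 0.003
```

It is against the stop, with the force rising and no motion. I press a little more and hold, then look.

```bash
python3 -m jog '[[[0,-0.0015,0,0,0,0],[0,-0.0015,0,0,0,0],[0,-0.001,0,0,0,0],[0,0,0,0,0,0],[0,0,0,0,0,0],[0,0,0,0,0,0],[0,0,0,0,0,0]]]'; python3 -c "
from h import *
to(-.034,-.01,.040)
c=snapshot('scene');pickle.dump(c,open('s7.pkl','wb'));cv2.imwrite('pics/s7.png',cv2.resize(c['frame'][200:300,230:390,::-1],None,fx=5,fy=5,interpolation=cv2.INTER_CUBIC))"
```

```text
clock: 26.45
tool_pos: [0.5304, -0.0328, 0.041]
eef_rot: [0.997, 0.071, 0.001, 0.004]
contact_force: [2.8, -16.5, -0.8]
opening: 0.007
finger_force: 7.7
t 26.45 fixpos [-0.033  -0.0007  0.041 ] shift in tool [-0.0009  0.0093  0.0011] turn [ 0.0072 -0.0018 -0.0058] F [  0.39 -16.72  -0.83] op 0.007
```

View pics/s7.png

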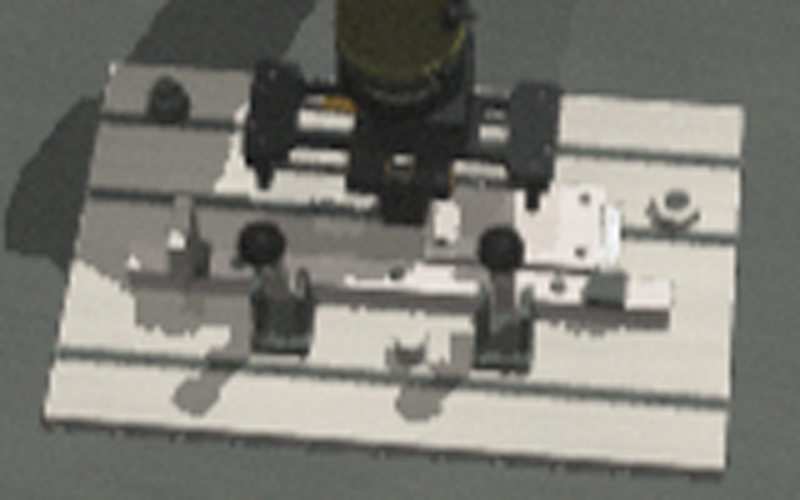

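The block is pressed between the fence and the stop, its left end at crop (600,225) touching the stop. I check that it is flush numerically.

```bash
python3 -c "
from h import *
c=pickle.load(open('s7.pkl','rb'))
g=lambda u,v:(230+u/5-.4,200+v/5-.4)
th,t,e=fit([(-.155,-.21),(-.155,.21),(.115,.21),(.115,-.21)],[at_z(c,g(*p),.015) for p in[(110,65),(744,103),(724,470),(42,420)]])
F=R.from_euler('z',th)
for dx in(0,-.0025):
  for l in[(-.06,.014),(-.06,.124),(0,.124),(0,.014)]:
    p=proj(c,F.apply([l[0]+dx,l[1],.05])+[*t,0]); print(dx,l,((p[0]-229.6)*5).round(1),((p[1]-199.6)*5).round(1))
for y in (-.16,.0,.05,.09,.115,.15): 
    p=proj(c,F.apply([0,y,.04])+[*t,0]);print('fence',y,((p-[229.6,199.6])*5).round(1))
im=c['frame'][200:300,230:390].mean(2)
for u in(440,530,570): 
    col=im[30:60,round(u/5)];print(u,[(i+30)*5 for i in range(30)][0],col.astype(int))"
```

```text
0 (-0.06, 0.014) 430.7 175.9
0 (-0.06, 0.124) 604.8 187.6
0 (0, 0.124) 598.9 268.0
0 (0, 0.014) 421.8 255.8
-0.0025 (-0.06, 0.014) 431.0 172.6
-0.0025 (-0.06, 0.124) 605.0 184.3
-0.0025 (0, 0.124) 599.1 264.5
-0.0025 (0, 0.014) 422.2 252.4
fence -0.16 [145.7 245.4]
fence 0.0 [399.8 262.9]
fence 0.05 [479.7 268.4]
fence 0.09 [543.8 272.8]
fence 0.115 [583.9 275.6]
fence 0.15 [640.2 279.4]
440 150 [ 39  37  38  42  47  57  55  44  35  32 164 211 209 212 212 211 210 152
  69 114 143 120  88 185 222 222 223 226 171  88]
530 150 [ 59  58  70  71  61  47  38  33  37  34  35  48 132 193 210 211 212 208
 212 214 211 221 171  90 185 225 206 160 142 120]
570 150 [100 163 199 197 197 198 189 209 225 226 227 227 227 226 224 225 226 225
 225 222 223 223 216 158  95 183 224 224 224 225]
```

```bash
python3 -m jog '[[[0.0015,0,0,0,0,0],[0.0015,0,0,0,0,0],[0,0,0,0,0,0],[0,0,0,0,0,0],[0,0.005,0,0,0,0],[0,0.015,0,0,0,0],[0,0,-0.05,0,0,0],[0,-0.02,-0.06,0,0,0],[0,-0.03,-0.06,0,0,0],[0,0,0,0,0,0],[0,0,0,0,0,0]]]' 0; python3 -c "
from h import *
to(.073,.069,.156+.06)
c=pickle.load(open('s7.pkl','rb'));th,tx,ty=np.load('fix.npy');F=R.from_euler('z',th)
g=lambda u,v:(230+u/5-.4,200+v/5-.4)
ct=pickle.load(open('top.pkl','rb'))
from scipy.optimize import minimize_scalar
a=g(501,249);b=f(256,99)
def B(q): return F.apply([.04-.11*np.cos(q),.069,.066+.11*np.sin(q)])+[tx,ty,0]
for q in(1.7,1.8,1.9,2.0): print(q,proj(c,B(q))-a,proj(ct,B(q))-b)"
```

```text
clock: 27.88
tool_pos: [0.5281, 0.0014, 0.2057]
eef_rot: [0.997, 0.074, 0.001, -0.0]
contact_force: [0.1, -0.2, -0.5]
opening: 0.004
finger_force: 0.0
t 27.875 fixpos [-0.0304  0.0335  0.2057] shift in tool [ 0.1034 -0.0354 -0.0101] turn [-0.0008 -0.0017  0.0009] F [ 0.12 -0.18 -0.53] op 0.004
1.7 [ 1.3679164  -5.76320751] [0.71368082 6.52238371]
1.8 [ 1.04262155 -2.25176122] [0.1900689  2.13743238]
1.9 [0.72194064 1.40441809] [-0.30231706 -1.99700026]
2.0 [0.40968557 5.16295808] [-0.75765046 -5.83184659]
```

```bash
python3 -m jog '[[[0,0,-0.015,0,0,0],[0.035,-0.012,0,0,0,0],[0.035,-0.012,0,0,0,0],[0.0315,-0.0115,0,0,0,0],[0,0,0,0,0,0],[0,0,0,0,0,0]]]' 0.055; python3 -c "
from h import *
to(.071,.069,.158)"
```

```text
clock: 28.62
tool_pos: [0.6224, 0.0504, 0.2205]
eef_rot: [0.997, 0.073, -0.0, 0.0]
contact_force: [-0.1, -0.4, 0.1]
opening: 0.623
finger_force: 0.0
t 28.625 fixpos [0.0702 0.0682 0.2205] shift in tool [ 0.0009 -0.0008  0.0625] turn [-0.      0.0007 -0.0005] F [-0.16 -0.42  0.08] op 0.623
```

```bash
python3 -m jog '[[[0.001,-0.001,0.02,0,0,0],[0,0,0.025,0,0,0],[0,0,0.0175,0,0,0],[0,0,0,0,0,0],[0,0,0,0,0,0]]]'; python3 -m jog '[[[0,0,0,0,0,0],[0,0,0,0,0,0],[0,0,0,0,0,0],[0,0,0,0,0,0]]]' 0 25; python3 -c "
from h import *
to(.071,.069,.158)
c=snapshot('scene');cv2.imwrite('pics/s8.png',cv2.resize(c['frame'][180:300,230:390,::-1],None,fx=5,fy=5,interpolation=cv2.INTER_CUBIC))"
```

```text
clock: 29.25
tool_pos: [0.6248, 0.0526, 0.1595]
eef_rot: [0.997, 0.074, 0.002, -0.0]
contact_force: [0.2, 0.7, -0.0]
opening: 0.626
finger_force: 0.0
clock: 29.75
tool_pos: [0.6249, 0.0511, 0.1591]
eef_rot: [0.997, 0.073, 0.001, 0.001]
contact_force: [0.9, -3.8, 1.9]
opening: 0.3
finger_force: 25.0
t 29.75 fixpos [0.0727 0.0685 0.1591] shift in tool [-0.0017 -0.0005  0.0011] turn [ 0.0015 -0.0027 -0.0008] F [ 0.31 -3.91  1.91] op 0.3
```

Ball gripped, with the opening at about 26.5 mm. I work out the arc.

```bash
python3 -c "
import numpy as np
q=np.linspace(1.855,0.06,19);x=-.11*np.cos(q);z=.11*np.sin(q)
for a,b,c in zip(q[1:],np.diff(x),-np.diff(z)):print(round(a,2),round(b,4),round(c,4))"
```

```text
1.76 -0.0107 -0.0025
1.66 -0.0109 -0.0015
1.56 -0.011 -0.0004
1.46 -0.0109 0.0007
1.36 -0.0108 0.0018
1.26 -0.0106 0.0029
1.16 -0.0102 0.0039
1.06 -0.0098 0.0049
0.96 -0.0093 0.0059
0.86 -0.0086 0.0068
0.76 -0.0079 0.0076
0.66 -0.0071 0.0083
0.56 -0.0063 0.009
0.46 -0.0053 0.0096
0.36 -0.0044 0.0101
0.26 -0.0033 0.0104
0.16 -0.0023 0.0107
0.06 -0.0012 0.0109
```

```bash
python3 -m jog '[[[-0.0107,0,-0.0025,0,0,0],[-0.0109,0,-0.0015,0,0,0],[-0.011,0,-0.0004,0,0,0],[-0.0109,0,0.0007,0,0,0],[-0.0108,0,0.0018,0,0,0],[-0.0106,0,0.0029,0,0,0],[-0.0102,0,0.0039,0,0,0],[0,0,0,0,0,0]]]'; python3 -c "
from h import *
to(.073-.0751,.069,.158-.0049)
c=snapshot('scene');cv2.imwrite('pics/s9.png',cv2.resize(c['frame'][180:300,230:390,::-1],None,fx=5,fy=5,interpolation=cv2.INTER_CUBIC))"
```

```text
clock: 30.8
tool_pos: [0.5493, 0.0398, 0.1536]
eef_rot: [0.997, 0.073, 0.0, 0.001]
contact_force: [-0.5, -5.5, 0.7]
opening: 0.297
finger_force: 25.0
t 30.8 fixpos [-0.0037  0.0684  0.1536] shift in tool [ 0.0016 -0.0006  0.0005] turn [ 0.0014 -0.0005 -0.0013] F [-1.32 -5.34  0.71] op 0.297
```

```bash
python3 -m jog '[[[-0.0098,0,0.0049,0,0,0],[-0.0093,0,0.0059,0,0,0],[-0.0086,0,0.0068,0,0,0],[-0.0079,0,0.0076,0,0,0],[-0.0071,0,0.0083,0,0,0],[-0.0063,0,0.009,0,0,0],[-0.0053,0,0.0096,0,0,0],[-0.0044,0,0.0101,0,0,0],[-0.0033,0,0.0104,0,0,0],[0,0,0,0,0,0]]]'; python3 -c "
from h import *
to(-.067,.069,.052)
c=snapshot('scene');cv2.imwrite('pics/s9.png',cv2.resize(c['frame'][180:300,230:390,::-1],None,fx=5,fy=5,interpolation=cv2.INTER_CUBIC))"
```

```text
clock: 32.1
tool_pos: [0.4879, 0.0307, 0.0803]
eef_rot: [0.997, 0.073, -0.0, 0.001]
contact_force: [0.1, -6.3, -1.0]
opening: 0.299
finger_force: 25.0
t 32.1 fixpos [-0.0658  0.0684  0.0803] shift in tool [-0.0012 -0.0007  0.0283] turn [ 0.0016  0.0009 -0.0021] F [-0.84 -6.24 -1.03] op 0.299
```

View pics/s9.png

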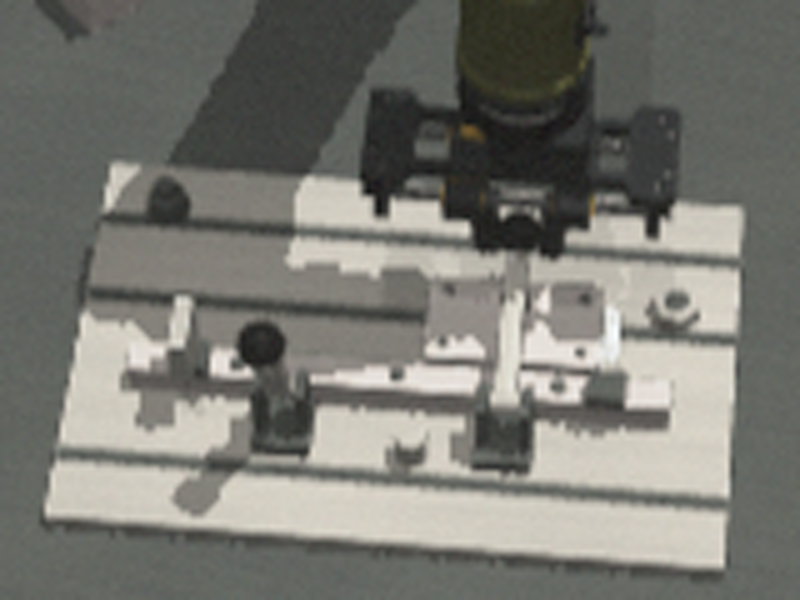

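The gripper holds the ball at crop (520,225) and the clamp arm lies over the block, which is unmoved against the stop. The other clamp is still up at (262,345). I finish the arc and press.

```bash
python3 -m jog '[[[-0.002,0,0.008,0,0,0],[-0.001,0,0.008,0,0,0],[-0.001,0,0.006,0,0,0],[0,0,0.004,0,0,0],[0,0,0.002,0,0,0],[0,0,0,0,0,0]]]'; python3 -c "
from h import *
to(-.069,.069,.052)"
```

```text
clock: 32.9
tool_pos: [0.4843, 0.0301, 0.0527]
eef_rot: [0.997, 0.072, -0.0, 0.001]
contact_force: [0.7, -6.2, -0.8]
opening: 0.301
finger_force: 25.0
t 32.9 fixpos [-0.0695  0.0683  0.0527] shift in tool [ 0.0005 -0.0007  0.0007] turn [ 0.0017  0.0003 -0.0025] F [-0.27 -6.28 -0.77] op 0.301
```

```bash
python3 -m jog '[[[0,0,0.002,0,0,0],[0,0,0.002,0,0,0],[0,0,0,0,0,0],[0,0,0,0,0,0]]]'; python3 -c "
from h import *
to(-.069,.069,.052)"
```

```text
clock: 33.4
tool_pos: [0.4843, 0.0301, 0.0501]
eef_rot: [0.997, 0.073, 0.0, 0.001]
contact_force: [-2.5, -6.4, 14.2]
opening: 0.299
finger_force: 25.2
t 33.4 fixpos [-0.0694  0.0683  0.0501] shift in tool [ 0.0004 -0.0007 -0.0019] turn [ 0.0019 -0.0007 -0.0023] F [-3.43 -5.97 14.24] op 0.299
```

```bash
python3 -m jog '[[[0,0,0.0015,0,0,0],[0,0,0.001,0,0,0],[0,0,0,0,0,0],[0,0,0,0,0,0],[0,0,0,0,0,0],[0,0,0,0,0,0]]]'; python3 -c "
from h import *
to(-.069,.069,.052)"; python3 -m jog '[[[0,0,0,0,0,0],[0,0,0,0,0,0],[0,0,0,0,0,0],[0,0,-0.03,0,0,0],[0,0,-0.05,0,0,0],[0,0,-0.04,0,0,0],[-0.05,0.05,0,0,0,0],[0,0.05,0,0,0,0],[0,0.05,0,0,0,0],[0,0.05,0,0,0,0],[0,0,0,0,0,0]]]' 0.055; python3 -c "
from h import *
for n in('scene',):
  c=snapshot(n);pickle.dump(c,open('s10.pkl','wb'));cv2.imwrite('pics/s10.png',cv2.resize(c['frame'][200:300,230:390,::-1],None,fx=5,fy=5,interpolation=cv2.INTER_CUBIC))"
```

```text
clock: 34.15
tool_pos: [0.4846, 0.0301, 0.049]
eef_rot: [0.997, 0.073, 0.001, 0.001]
contact_force: [-4.7, -5.1, 31.0]
opening: 0.3
finger_force: 25.2
t 34.15 fixpos [-0.0692  0.0683  0.049 ] shift in tool [ 0.0002 -0.0007 -0.003 ] turn [ 0.0022 -0.0021 -0.0022] F [-5.42 -4.32 30.97] op 0.3
clock: 35.52
tool_pos: [0.4703, -0.1713, 0.166]
eef_rot: [0.998, 0.07, 0.002, 0.001]
contact_force: [0.2, 0.9, -0.3]
opening: 0.624
finger_force: 0.0
```

View pics/s10.png

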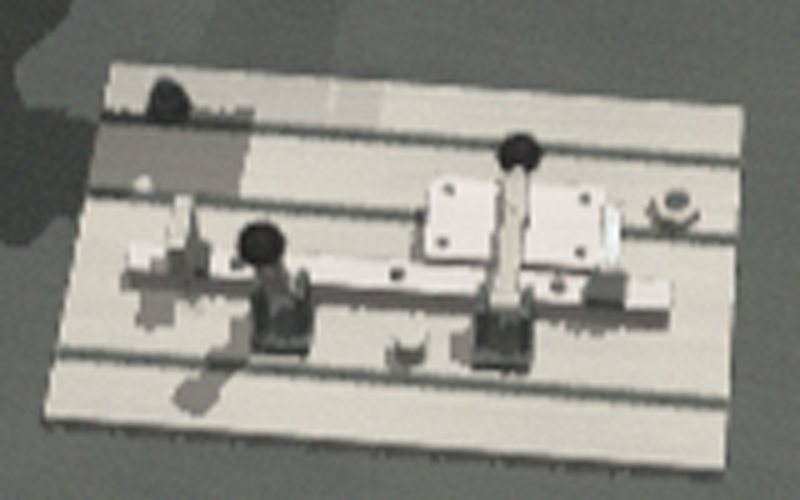

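The final view shows the clamp down on the block, with its ball at (520,152). The block's corners are at about (433,177), (605,188), (601,268) and (425,257), close to the ideal projection. The other clamp is open and the nearby bystanders have not moved. I hand it in.

```bash
python3 -c "
from plant import *
print(finish_job())"
```

```text
the job is handed in; nothing more can be done
None
```

I handed the job in at about 36 s, with no verdict returned: the block is flush against the fence and the left (folded-down) stop, pressed with about 16 N, and the left clamp is down on it (about 31 N at its ball) with the right one open; I viewed 12 pictures, two over the limit of 10.

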